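Set the dial stop, then slide the carving board over the step and up to it

TASK

Turn the black knob on the jig until its pointer lines up with the dark steel index tab on the dial, which sets the wooden stop. Then take the carving board by its bar, lift that leading edge over the step of the jig's bed, and slide the board on, bar end first, until it lies flat on the bed, centred and with its leading edge square against the stop. Push gently so that the stop and the knob stay set, leave the mallet, the gouge and the knife alone, and let go of everything.

Things in the scene. Friction and masses are not known exactly. Their poses are not given: they have to be found in the camera images.
- jig: Fixed plywood jig. Origin: centre of its underside, on the bench. Local +y is the way the board slides on. Bed 140 (x) x 310 (y) x 12 mm; its front edge, local y = -155 mm, is a 12 mm step. No side rails. At the far end a wooden housing 100 x 86 mm, 40 mm above the bench, carries a round white dial, 98 mm diameter, top at 43 mm, its axis at local x = 0, y = +107 mm.
- knob (a joint): Angle of the black knob, rad, growing counter-clockwise from above; at 0 its pointer is along the jig's +x. Range -1.3 to 1.5; friction about 0.2 N m, stays where left. +1 rad moves the stop 15 mm along the jig's -y; pushing the stop with over about 13 N turns the knob back. The index tab starts 0.5 to 1.45 rad counter-clockwise of the pointer.
- knob_grip (a point): On the knob's axis at gripping height, 75 mm above the bench; x axis along the bar grip towards its pointer end. The knob is a 50 mm disc (top 51 mm above the bench) with a bar grip 46 mm long, 14 mm thick, from 50 to 82 mm above the bench. A white line on the bar's top marks the pointer end; a black pointer 4 mm wide sticks out under it.
- pointer_tip (a point): Where the knob's pointer points: 36 mm from the dial axis, 46 mm above the bench; turns with the knob.
- index_tip (a point): Point of the fixed dark steel index tab on the dial's edge, 36 mm from the dial axis, 46 mm above the bench; x axis points outward from the axis. The tab is 9 mm wide, 4 mm high (top 47 mm above the bench), 35 to 57 mm from the axis, with a round screw head at its outer end. Its place on the dial varies. The short dark ticks are not it.
- stop_face (a point): Bottom middle of the wooden stop's front face (the face towards the arriving board), at the bed's top, 12 mm above the bench; axes as the jig's. The stop is 110 mm wide (x), 12 mm thick, its top 41 mm above the bench. It moves only along the jig's y, as the knob turns.
- board: Loose wooden carving board, 110 (x) x 150 (y) x 14 mm, 0.4 to 0.75 kg, starting flat on the bench before the step. Origin: centre of its underside; local +y is the leading end. A carved rosette, 70 mm diameter, top at 30 mm, centred at local y = -20 mm. At the trailing end (y -75 to -63 mm) an upright batten 110 mm wide, top 40 mm above the underside, can be pushed.
- board_lead (a point): Middle of the board's leading edge, at its underside: local (0, 75, 0) mm.
- board_bar (a point): Middle of the dark round wooden bar (14 mm diameter) at the leading end, along the board's x: local (0, 61, 39) mm. Two uprights hold it; 86 mm of it is free, its axis 25 mm above the board's top. Pinched across, it can be lifted, the board pivoting about it.
- mallet: Bystander: turned wooden mallet standing on its head, 86 mm diameter, 224 mm tall; origin at the centre of its underside.
- gouge: Bystander: gouge lying flat, 250 mm long with handle, 22 mm wide; origin at the end of the handle where the blade begins, on the bench.
- knife: Bystander: carving knife lying flat, 180 mm long with handle, 22 mm wide; origin where the blade begins, on the bench.
Not all that is in view belongs to the job. What is shaped like the board but turquoise is not meant.

How it is judged (in metres and radians):
On the way, in this order (a step that is already met when the one before it is completed fails the run):
1. the knob's pointer is at the index tab and still (horizontal distance between pointer_tip and index_tip below 0.004 m and velocity of joint knob between -0.05 and 0.05 rad/s), for 0.2 s.
2. the board's leading edge is 30 mm past the step, bar end first (y of board_lead in the frame of jig above -0.125 m), for 0.1 s.
At the end, for the whole second after the job is handed in: The pointer is still at the index tab (tips within 4 mm, about 6 degrees); the board lies flat on the bed at rest, its leading edge within 5 mm of the stop's face, square to it within 4 degrees and centred on it within 20 mm; nothing is held (horizontal distance between pointer_tip and index_tip below 0.004 m and y of board_lead in the frame of stop_face between -0.005 and 0.004 m and x of board_lead in the frame of stop_face between -0.02 and 0.02 m and angle between the y axis of board and the y axis of jig, either way round below 0.07 rad and angle between board's own z axis and vertical below 0.035 rad and z of board in the frame of jig between 0.009 and 0.016 m and linear speed of board below 0.01 m/s); the robot touches nothing.
It fails at once if the mallet is moved more than 25 mm (distance of mallet from where it was at the start of the episode above 0.025 m).
It fails at once if the gouge is moved more than 25 mm (distance of gouge from where it was at the start of the episode above 0.025 m).
It fails at once if the knife is moved more than 25 mm (distance of knife from where it was at the start of the episode above 0.025 m).
It also fails if it takes over 69 s, if anything falls off the work surface, if the arm or the gripper's body presses on something with over 40 N, if the wrist force passes 120 N, or if a joint passes its speed limit or range.

ROBOT

A 7-joint arm with a two-finger parallel gripper is mounted at the origin on the work surface. World frame = base frame: x ahead of the robot, y to its left, z up, the work surface at z = 0. Lengths are in mm, angles in degrees, forces in N, time in s.
With the tool pointing down it reaches from about 400 to 850 mm from the base axis. Payload 6.9 kg.
Tool frame: the origin (TCP) lies midway between the tips of the shut fingers; the grasp point (between the pads) lies r.hold_point_z behind it (r.hold_point_z is the distance from the TCP to the grasp point, in mm); z points along the fingers, y is the direction in which the jaws open and shut (so a half turn about z gives the same grasp; the last joint's range is limited). The gripper opens to 85 mm and grips with 20 to 120 N. Pads are 22 mm wide; open, the fingers measure 114 mm over their backs; the gripper's body (76 mm by 85 mm) begins 54 mm behind the grasp point. The pads swing forward as they close: fully open they stand 13 mm farther back than shut.
Start: joints at [-57.84, 29.078, -13.613, 85.955, 7.202, 65.827, -8.869], TCP at [275.129, 561.173, 231.275] pointing down, gripper open.
Joint ranges: [-176.47, 176.47], [-13.61, 117.27], [-81.72, 77.17], [0.22, 143.17], [-87.28, 267.28], [10, 112.55], [-165.47, 165.47]. Speed limits (degrees/s): [136.94, 136.94, 180, 180, 180, 180, 180].

INTERFACE

Orientations are given as [roll, pitch, yaw] about the fixed x, y, z axes, in that order (R = Rz(yaw) Ry(pitch) Rx(roll)).
In Python, from bench import r, viewer, order, nets gives the robot as it stands. The module is installed in compiled form; this text tells all that it offers.
- The arm moves only by the shell command python3 -m crank 'ROWS'. ROWS is text: rows parted by semicolons, each of 7 numbers parted by spaces: the turn, a rotation vector about the tool's x, y, z in degrees, then the shift along the tool's x, y, z in mm, then the opening, from 0 (shut) to 1 (fully open). In form: ax ay az x y z fingers; .... A call has 1 to 8 rows; each row shifts and turns the commanded pose from where the row before left it, along the tool's axes as they then stand; what a row does not reach is not made up. A row lasts 1/8 s, in which the tool goes at most 62.5 mm and 10.7 degrees, less where a joint would pass 70% of its speed; a pose out of reach is approached as far as the arm can. A call with a gripper value outside its range is refused whole. The fingers move at their own pace and stop on an object; the grip force is fixed at half the most. Time passes only in rows, so rows that do not move let the fingers close. It gives the time, the measured TCP pose, the force and the opening at its end, in the units of the state.
- r.get_obs(): the state, without advancing time (a new reading comes with each control period).
- viewer.camera(name): name is "scene" or "side" or "wrist"; returns a dict with "img" (384x512x3 uint8, red, green, blue), "camera_matrix" (3x3 intrinsics, pixels), "camera_from_world" (4x4, takes a point from world to camera coordinates); the wrist camera has in their place "hand_eye" (4x4, takes a point from camera to tool coordinates, whose origin is the TCP and whose axes are the flange's). Camera axes: x right, y down, z forward; pixel columns grow to the right and rows downward; lengths in mm; the calibration is good to about 2 mm. A picture is of the moment at which its call begins: read the wrist's pose just before it. There is no depth.
- order.close_job(): hands the job in, once; it reports no verdict.
Trained networks look in the newest picture that a camera, given by its name, has taken for a name from the list of things; names that differ only in an ending like _2 or _b are one class to them, and where a whole thing is asked for, a point or a joint stands for the part that bears it (a point fixed in the world has none). Each returns a list of dicts, best first, with "p" (0 to 1); they miss things now and then, are a little off and sometimes report something else, mostly with a low value. They report only what shows in the picture. A call takes as long as a camera call. They do not tell look-alikes from the thing itself.
- nets.boxes_of(camera, query): "xyz" ([x, y, z] in mm, in world coordinates, good to about 4 mm: the middle of the surface that is visible of it).
- nets.regions_of(camera, query): "pixels" (384x512 bool, what is visible of it).
The state is a dict: "time": time; "joint_positions": joint angles; "qd": joint speeds; "effort": joint torques, N m; "tool_pos": TCP position; "tool_rot": TCP orientation; "force": force on the tool from outside, world axes, zero at the start; "moment": the same for the moment, N m; "gripper_width": finger opening in mm.
Only numpy, scipy, OpenCV 4.12 (cv2) and the standard library are available. Lean on these libraries where they do the work, as an engineer would, in place of code of your own. Each camera call takes 0.05 s, during which the arm holds its last target.

## Working session

There is one attempt and no reset: what is moved stays moved. The work goes in short steps, Python scripts to look and compute and a shell command to move; the robot and the scene stay as the last step left them, time stands still between calls to the robot, and variables do not carry over. Pictures are saved under pics/ and viewed, and the job is handed in when it is done.

```bash
mkdir -p pics; python3 - <<'E'
from bench import r, viewer, nets
import cv2
o=r.get_obs();print(o, r.hold_point_z)
for c in ["scene","side","wrist"]:
    d=viewer.camera(c);cv2.imwrite(f"pics/{c}0.png",d["img"][:,:,::-1])
    if c!="wrist":print(d["camera_matrix"].round(1).tolist(),d["camera_from_world"].round(3).tolist())
    else: print(d["camera_matrix"].round(1).tolist(),d["hand_eye"].round(3).tolist())
    for q in ["jig","knob","knob_grip","pointer_tip","index_tip","stop_face","board","board_lead","board_bar","mallet","gouge","knife"]:
        try:
            print(c,q,[(x["xyz"] if isinstance(x["xyz"],list) else x["xyz"].round(0).tolist(),round(float(x["p"]),2)) for x in nets.boxes_of(c,q)])
        except Exception as e: print(c,q,repr(e))
print(r.get_obs()["time"])
E
```

```text
{'time': 0.0, 'joint_positions': array([-57.83967725,  29.12615085, -13.6063678 ,  86.00783139,
         7.20149675,  65.82920243,  -8.86943016]), 'qd': array([ 0.0626753 , -0.01671938, -0.10060331,  0.00615951, -0.05058129,
        0.04909084, -0.05368274]), 'effort': array([-4.56351756e-05, -6.20590925e+01, -2.18658350e+00, -2.49657172e+01,
        1.26392682e-02,  1.19280184e-02, -1.65017934e-05]), 'tool_pos': array([274.98363629, 560.6887564 , 230.42664877]), 'tool_rot': array([-1.79895462e+02,  2.95011613e-03,  1.53882562e+02]), 'force': array([0.20246582, 0.81502324, 0.4765343 ]), 'moment': array([-0.01320974,  0.01568844,  0.02174898]), 'gripper_width': 85.43456788183708} 18.700000000000003
[[348.2, 0.0, 258.1], [0.0, 348.2, 189.6], [0.0, 0.0, 1.0]] [[-0.268, 0.964, 0.003, 265.955], [0.804, 0.225, -0.55, -330.9], [-0.53, -0.144, -0.835, 1444.956], [0.0, 0.0, 0.0, 1.0]]
scene jig [([520.1, 9.8, 10.3], 0.83)]
scene knob [([530.0, 113.4, 54.1], 0.64)]
scene knob_grip [([532.5, 118.1, 55.8], 0.61), ([809.2, 142.7, 19.9], 0.55)]
scene pointer_tip [([531.4, 110.7, 55.0], 0.67)]
scen
[... 1438 characters left out ...]
), ([366.6, -691.6, 14.3], 0.77), ([468.3, -267.6, 25.8], 0.61), ([244.1, -342.7, 15.3], 0.61), ([730.6, -429.6, 15.4], 0.58)]
side mallet [([630.8, 362.7, 92.6], 0.72)]
side gouge [([801.6, 136.9, 8.4], 0.8), ([473.0, -273.2, 19.7], 0.22), ([800.6, -125.4, 20.6], 0.17)]
side knife [([800.5, -124.6, 20.3], 0.78)]
[[314.1, 0.0, 252.9], [0.0, 314.1, 190.6], [0.0, 0.0, 1.0]] [[-0.001, -0.959, -0.285, 72.235], [1.0, -0.001, -0.0, 0.54], [0.0, -0.285, 0.959, -143.216], [0.0, 0.0, 0.0, 1.0]]
wrist jig []
wrist knob []
wrist knob_grip []
wrist pointer_tip []
wrist index_tip []
wrist stop_face []
wrist board []
wrist board_lead []
wrist board_bar []
wrist mallet []
wrist gouge []
wrist knife []
1.95
```

View pics/scene0.png

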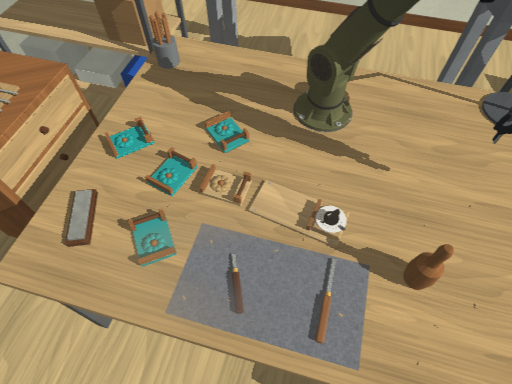

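View pics/side0.png

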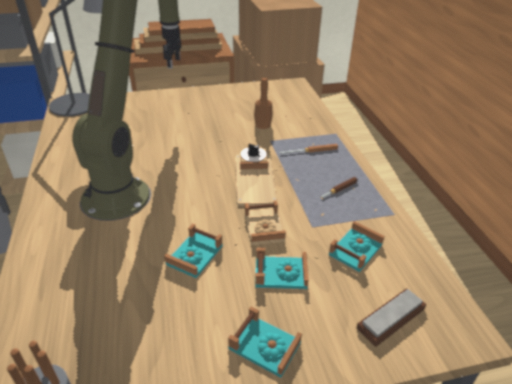

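```bash
python3 - <<'E'
import cv2
a=cv2.imread("pics/scene0.png");b=cv2.imread("pics/side0.png")
cv2.imwrite("pics/sc_crop.png",cv2.resize(a[150:290,200:400],None,fx=4,fy=4,interpolation=cv2.INTER_CUBIC)[:600,:800])
cv2.imwrite("pics/sd_crop.png",cv2.resize(b[120:260,180:380],None,fx=4,fy=4,interpolation=cv2.INTER_CUBIC)[:600,:800])
E
```

```text
(no output)
```

View pics/sc_crop.png

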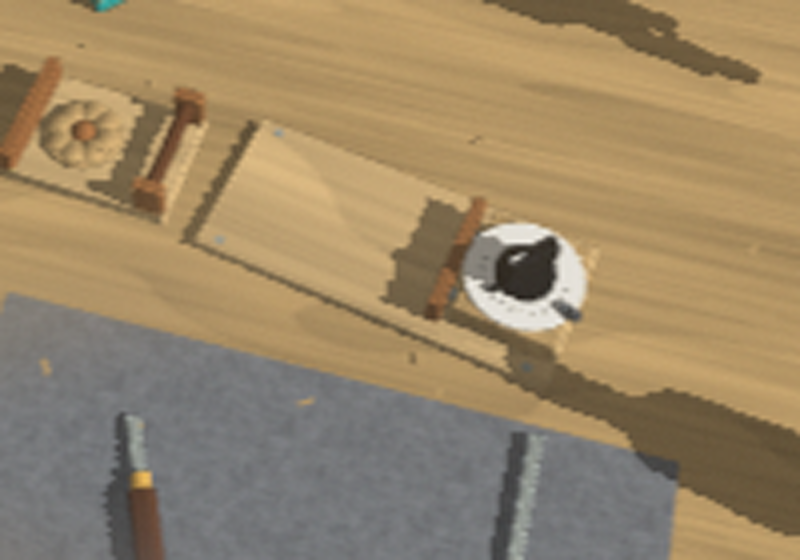

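View pics/sd_crop.png

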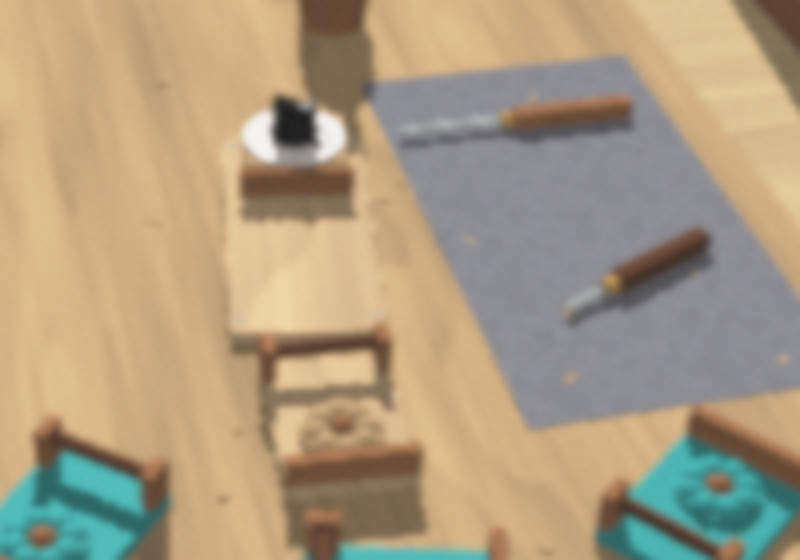

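```bash
cat > h.py <<'E'
import numpy as np
from scipy.spatial.transform import Rotation as Ro
from bench import r, viewer, nets
import cv2
def RT(o=None):
    o=o or r.get_obs()
    return Ro.from_euler('xyz',o["tool_rot"],degrees=True).as_matrix(),np.array(o["tool_pos"])
def delta(p,rpy,o=None):
    R,t=RT(o); R2=Ro.from_euler('xyz',rpy,degrees=True).as_matrix()
    print("shift tool",(R.T@(np.array(p)-t)).round(1),"rotvec",Ro.from_matrix(R.T@R2).as_rotvec(degrees=True).round(2))
def shot(c,name):
    R,t=RT(); d=viewer.camera(c); cv2.imwrite(f"pics/{name}.png",d["img"][:,:,::-1])
    K=d["camera_matrix"]
    if c=="wrist":
        he=d["hand_eye"]; A=np.eye(4);A[:3,:3]=R;A[:3,3]=t; W=A@he; M=np.linalg.inv(W)
    else: M=d["camera_from_world"]
    np.savez(f"pics/{name}.npz",K=K,M=M)
    return d["img"]
def ray(name,uv,z):
    d=np.load(f"pics/{name}.npz");W=np.linalg.inv(d["M"]);v=W[:3,:3]@np.linalg.inv(d["K"])@np.array([uv[0],uv[1],1.])
    c=W[:3,3]; return c+v*(z-c[2])/v[2]
def tri(obs):
    A=[];b=[]
    for n,uv in obs:
        d=np.load(f"pics/{n}.npz");P=d["K"]@d["M"][:3]
        for i in (0,1):
            row=uv[i]*P[2]-P[i]; s=np.linalg.norm(row[:3]); A.append(row[:3]/s*1);b.append(-row[3]/s)
    x,res,_,_=np.linalg.lstsq(np.array(A),np.array(b),rcond=None);return x,(np.array(A)@x-b).round(2)
def proj(name,X):
    d=np.load(f"pics/{name}.npz");p=d["K"]@(d["M"][:3,:3]@np.array(X)+d["M"][:3,3]);return p[:2]/p[2]
E
python3 -m crank '0 0 0 -46.5 -33 2 1;0 0 0 -46.5 -33 2 1;0 0 0 -46.5 -33 2 1;0 0 0 -46.5 -33 2 1;0 0 0 -46.5 -33 2 1;0 0 0 -46.5 -33 2 1;0 0 0 -46.5 -33 2 1;0 0 0 -46.5 -33 2 1'
```

```text
time: 2.95
tool_pos: [493.8, 158.8, 215.5]
tool_rot: [180.0, 0.0, 153.9]
force: [1.1, 1.1, -0.0]
gripper_width: 85.6
```

```bash
python3 -m crank '0 0 0 -46 -33 2 1;0 0 0 0 0 0 1'; python3 - <<'E'
from h import *
i=shot("wrist","w1"); cv2.imwrite("pics/w1b.png",cv2.resize(i[:,:,::-1],(800,600)))
E
```

```text
time: 3.2
tool_pos: [521.6, 105.0, 213.0]
tool_rot: [-179.9, 0.1, 153.4]
force: [-0.3, 0.8, -0.2]
gripper_width: 85.6
```

View pics/w1b.png

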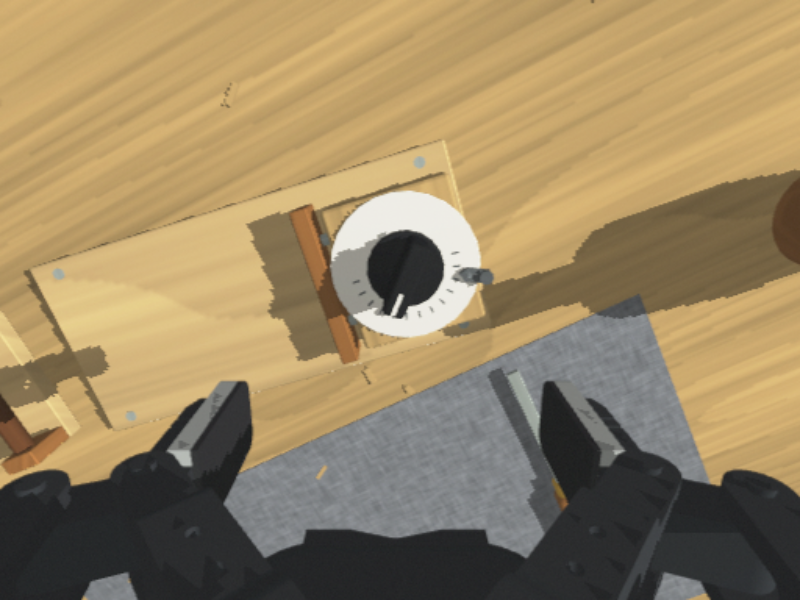

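Wrist view (×1.5625): dial centred near (406,264), white pointer line near (396,305), steel tab from (457,273) to the screw (485,277). Zooming in for precision.

```bash
python3 - <<'E'
import cv2
a=cv2.imread("pics/w1.png");cv2.imwrite("pics/w1c.png",cv2.resize(a[115:222,200:330],None,fx=5.5,fy=5.5,interpolation=cv2.INTER_CUBIC))
E
```

```text
(no output)
```

View pics/w1c.png

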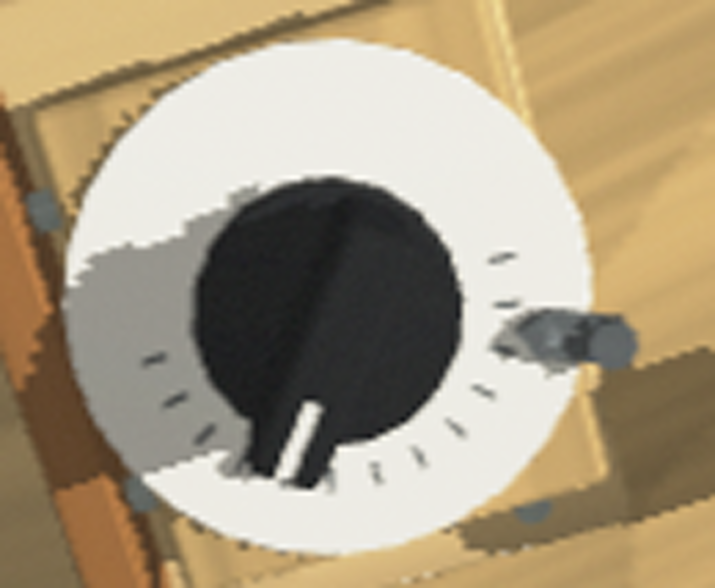

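```bash
python3 - <<'E'
from h import *
c=ray("w1",(200+328/5.5,115+297/5.5),43);print("dial",c)
t=ray("w1",(200+497/5.5,115+347/5.5),46);s=ray("w1",(200+610/5.5,115+342/5.5),47)
f=lambda p:(np.degrees(np.arctan2(*(p-c)[1::-1])),np.hypot(*(p-c)[:2]))
print("tip",f(t),"screw",f(s))
a=ray("w1",(200+315/5.5,115+405/5.5),82);b=ray("w1",(200+285/5.5,115+478/5.5),82)
print("line",f(a),f(b),np.degrees(np.arctan2(*(b-a)[1::-1])))
k=1.5625
C=[ray("w1",(u/k,v/k),12) for u,v in [(28,268),(443,140),(112,430)]];print(C)
d=C[1]-C[0];print("jig y dir",np.degrees(np.arctan2(d[1],d[0])),np.hypot(*d[:2])); e=C[2]-C[0];print(np.degrees(np.arctan2(e[1],e[0])),np.hypot(*e[:2]))
i=shot("side","s1")
a=shot("scene","c1")
E
```

```text
dial [523.08343888 112.02821549  43.        ]
tip (np.float64(47.64082042168309), np.float64(32.48461435777128)) screw (np.float64(55.033890930630186), np.float64(52.49249323509221))
line (np.float64(-43.2861077208722), np.float64(9.86742481188138)) (np.float64(-46.03094335905554), np.float64(23.517439644367585)) -48.01195837941692
[array([ 410.22160013, -134.77713637,   12.        ]), array([464.89054819, 169.27000029,  12.        ]), array([ 545.80125166, -159.6797728 ,   12.        ])]
jig y dir 79.80689383901483 308.9228952298747
-10.407814108539633 137.84768119514487
```

```bash
python3 - <<'E'
from h import *
o=r.get_obs();print(o["joint_positions"].round(1),o["time"]);delta([523.5,111.5,165],[180,0,133])
E
```

```text
[ -9.2  21.5  -7.8 101.7   3.4  57.   45.6] 3.35
shift tool [-3.7  1.8 48.3] rotvec [ 2.000e-02 -4.000e-02  2.093e+01]
```

```bash
python3 -m crank '0 0 10.5 -2 1 24 1;0 0 10.5 -1.7 1 24 1;0 0 0 0 0 0 1'; python3 - <<'E'
from h import *
i=shot("wrist","w2");R,t=RT();print(r.get_obs()["joint_positions"].round(1)); 
u,v=proj("w2",[523.5,111.5,50]).astype(int);print(u,v)
x0,y0=u-80,max(0,v-60);print(x0,y0)
cv2.imwrite("pics/w2c.png",cv2.resize(i[y0:y0+120,x0:x0+160,::-1],None,fx=5,fy=5,interpolation=cv2.INTER_CUBIC))
E
```

```text
time: 3.72
tool_pos: [522.3, 112.0, 164.1]
tool_rot: [-179.8, -0.1, 133.1]
force: [0.0, 1.1, 0.4]
gripper_width: 85.4
[-13.   24.7  -2.5 105.1   1.3  50.3  27.2]
253 187
173 127
```

View pics/w2c.png

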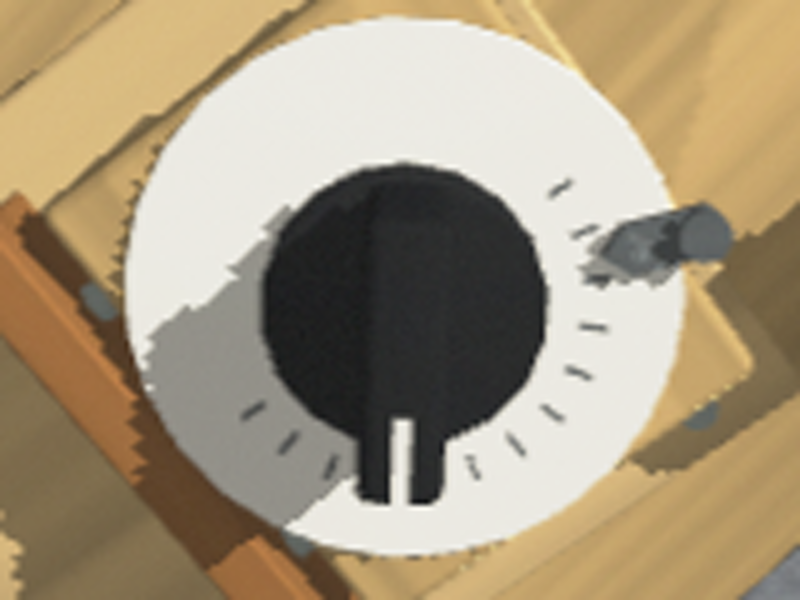

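```bash
python3 - <<'E'
from h import *
P=lambda u,v,z:ray("w2",(173+u/5,127+v/5),z)
th=np.linspace(0,2*np.pi,200)
# dial centre from extremes
c=(P(125,285,43)+P(685,285,43))/2; c2=(P(405,17,43)+P(405,555,43))/2; print(c,c2); c=np.array([c[0]*.5+c2[0]*.5,c[1]*.5+c2[1]*.5,0])
# project circle check
for n,uvz in dict(screw=(707,232,48),screwedge=(630,248,47),tip=(612,252,46),l0=(402,420,82),l1=(399,500,82),tk1=(560,187,43),tk2=(585,230,43),tk3=(593,327,43),tk4=(578,373,43),tk5=(553,412,43),tk6=(514,445,43),tk7=(472,466,43),tk8=(330,467,43),tk9=(288,444,43),tk10=(252,410,43)).items():
    p=P(*uvz)-c; print(n,np.degrees(np.arctan2(p[1],p[0])).round(1),np.hypot(*p[:2]).round(1))
E
```

```text
[523.06135827 112.84806866  43.        ] [524.8767029  110.94322755  43.        ]
screw 56.3 52.5
screwedge 56.2 39.4
tip 55.8 36.4
l0 -49.8 9.4
l1 -49.3 22.6
tk1 78.3 32.5
tk2 62.8 33.0
tk3 32.2 33.7
tk4 17.3 34.1
tk5 3.1 34.5
tk6 -12.4 34.6
tk7 -26.5 34.7
tk8 -69.3 35.4
tk9 -83.5 35.3
tk10 -98.3 35.0
```

```bash
python3 - <<'E'
from h import *
c=np.array([524,111.6])
for a in (-48,-60,-36,132,56):
  for rr,z in ((36,46),(23,82),(23,50)):
    x=np.radians(a);p=proj("w2",[c[0]+rr*np.cos(x),c[1]+rr*np.sin(x),z]); print(a,rr,z,((p-[173,127])*5).round(0))
E
```

```text
-48 36 46 [400. 491.]
-48 23 82 [401. 504.]
-48 23 50 [401. 431.]
-60 36 46 [358. 487.]
-60 23 82 [370. 500.]
-60 23 50 [374. 428.]
-36 36 46 [442. 488.]
-36 23 82 [432. 501.]
-36 23 50 [429. 429.]
132 36 46 [408.  90.]
132 23 82 [407. 214.]
132 23 50 [407. 172.]
56 36 46 [609. 253.]
56 23 82 [553. 330.]
56 23 50 [536. 275.]
```

```bash
python3 - <<'E'
from h import *
delta([524,111.6,59],[180,0,132])
E
```

```text
shift tool [ -1.    0.5 106.2] rotvec [-0.06 -0.06  1.27]
```

```bash
python3 -m crank '0 0 1.2 -1 0.5 40 1;0 0 0 0 0 40 1;0 0 0 0 0 26 1;0 0 0 0 0 0 0;0 0 0 0 0 0 0;0 0 0 0 0 0 0;0 0 0 0 0 0 0;0 0 0 0 0 0 0'
```

```text
time: 4.78
tool_pos: [525.0, 109.6, 60.6]
tool_rot: [180.0, 0.0, 131.7]
force: [-3.2, -1.4, 9.3]
gripper_width: 12.9
```

```bash
python3 -m crank '0 0 -10.3 -1.8 0 0 0;0 0 -10.3 0 0 0 0;0 0 -10.3 0 0 0 0;0 0 -10.3 0 0 0 0;0 0 -10.3 0 0 0 0;0 0 -10.3 0 0 0 0;0 0 -10.3 0 0 0 0;0 0 -10.3 0 0 0 0'; python3 -m crank '0 0 -10.3 0 0 0 0;0 0 -10.3 0 0 0 0;0 0 0 0 0 0 0'
python3 - <<'E'
from h import *
i=shot("wrist","w3");u,v=proj("w3",[524,111.5,50]).astype(int);print(u,v)
x0,y0=max(0,u-80),max(0,v-60);print(x0,y0)
cv2.imwrite("pics/w3b.png",i[:,:,::-1])
E
```

```text
time: 5.78
tool_pos: [525.1, 111.2, 60.6]
tool_rot: [179.9, 0.1, -145.5]
force: [-6.6, 5.6, 7.8]
gripper_width: 12.5
time: 6.15
tool_pos: [524.8, 111.5, 60.6]
tool_rot: [179.9, 0.1, -125.0]
force: [-7.3, 6.2, 11.1]
gripper_width: 13.0
254 236
174 176
```

View pics/w3b.png

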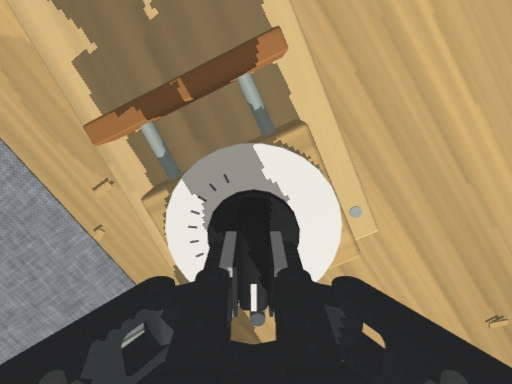

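```bash
python3 - <<'E'
from h import *
a=cv2.imread("pics/w3b.png")[220:340,180:340];cv2.imwrite("pics/w3c.png",cv2.resize(a,None,fx=5,fy=5,interpolation=cv2.INTER_CUBIC))
c=np.array([524,111.6])
for aa in (50,55,60):
    x=np.radians(aa)
    for rr,z in ((53,47),(23,82),(10,82)): print(aa,rr,((proj("w3",[c[0]+rr*np.cos(x),c[1]+rr*np.sin(x),z])-[180,220])*5).round())
E
```

```text
50 53 [334. 483.]
50 23 [354. 464.]
50 10 [366. 341.]
55 53 [373. 484.]
55 23 [376. 464.]
55 10 [376. 341.]
60 53 [412. 482.]
60 23 [398. 464.]
60 10 [386. 341.]
```

View pics/w3c.png

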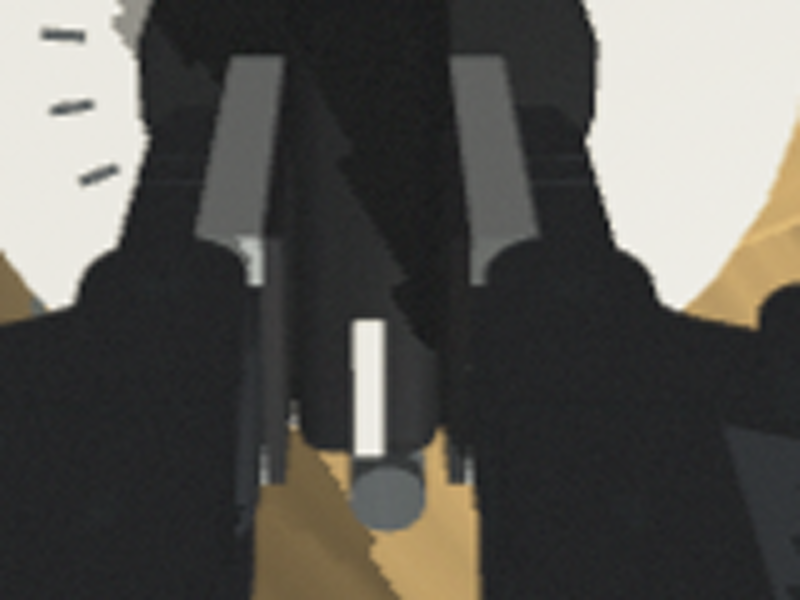

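```bash
python3 -m crank '0 0 -2.8 0 0 0 0;0 0 0 0 0 0 0;0 0 0 0 0 0 0;0 0 0 0 0 0 1;0 0 0 0 0 0 1;0 0 0 0 0 0 1;0 0 0 0 0 -40 1;0 0 0 0 0 -45 1'
python3 - <<'E'
from h import *
i=shot("wrist","w4");cv2.imwrite("pics/w4c.png",cv2.resize(i[100:270,140:370,::-1],None,fx=3.4,fy=3.4,interpolation=cv2.INTER_CUBIC))
E
```

```text
time: 7.2
tool_pos: [525.7, 108.1, 144.6]
tool_rot: [179.9, -0.1, -122.5]
force: [0.9, 0.2, -0.4]
gripper_width: 85.4
```

View pics/w4c.png

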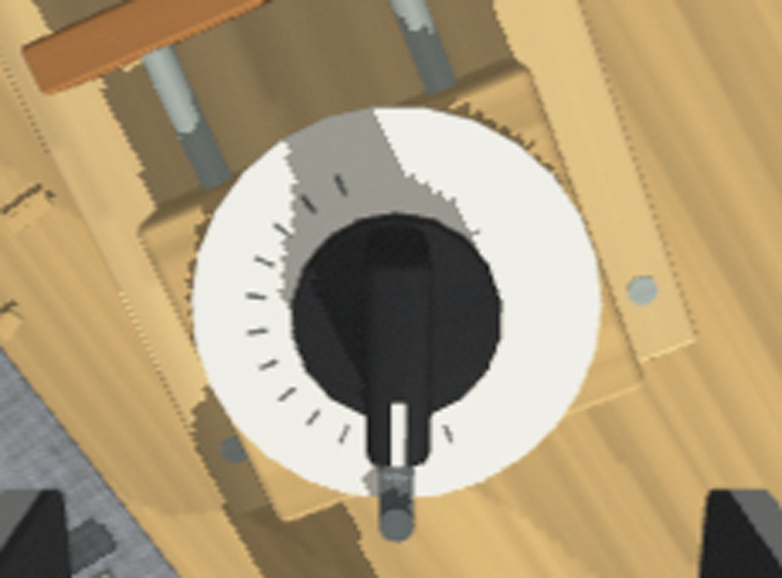

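```bash
cat >> h.py <<'E'
def plan(p,rpy,n):
    R,t=RT();R2=Ro.from_euler('xyz',rpy,degrees=True).as_matrix()
    rv=Ro.from_matrix(R.T@R2).as_rotvec(); st=(np.array(p)-t)/n
    for k in range(n):
        Rk=R@Ro.from_rotvec(rv*k/n).as_matrix()
        print((np.degrees(rv/n)).round(1),(Rk.T@st).round(1))
E
python3 - <<'E'
from h import *
plan([470,-190,250],[180,0,169.7],8)
E
```

```text
[-0.   0.   8.5] [ 35.4 -14.  -12.5]
[-0.   0.   8.5] [ 33.  -19.1 -12.5]
[-0.   0.   8.5] [ 29.8 -23.8 -12.5]
[-0.   0.   8.5] [ 26.  -27.9 -12.5]
[-0.   0.   8.5] [ 21.6 -31.4 -12.5]
[-0.   0.   8.5] [ 16.8 -34.3 -12.4]
[-0.   0.   8.5] [ 11.6 -36.4 -12.4]
[-0.   0.   8.5] [  6.1 -37.7 -12.4]
```

```bash
python3 -m crank '0 0 8.5 35 -14 -12.5 1;0 0 8.5 33 -19 -12.5 1;0 0 8.5 30 -24 -12.5 1;0 0 8.5 26 -28 -12.5 1;0 0 8.5 21.5 -31.5 -12.5 1;0 0 8.5 17 -34 -12.5 1;0 0 8.5 11.5 -36.5 -12.5 1;0 0 8 6 -38 -12.5 1'; python3 -m crank '0 0 0 0 0 0 1'
python3 - <<'E'
from h import *
i=shot("wrist","w5");cv2.imwrite("pics/w5b.png",cv2.resize(i[:,:,::-1],(800,600)))
print(r.get_obs()["joint_positions"].round(1))
E
```

```text
time: 8.25
tool_pos: [467.4, -192.6, 244.7]
tool_rot: [-180.0, 0.0, 169.7]
force: [0.5, -0.2, -1.3]
gripper_width: 85.3
time: 8.38
tool_pos: [467.3, -195.0, 244.8]
tool_rot: [-179.9, 0.1, 169.6]
force: [0.3, 1.2, 0.1]
gripper_width: 85.6
[ 34.7  18.3 -20.6 102.3   7.3  60.7  91.3]
```

View pics/w5b.png

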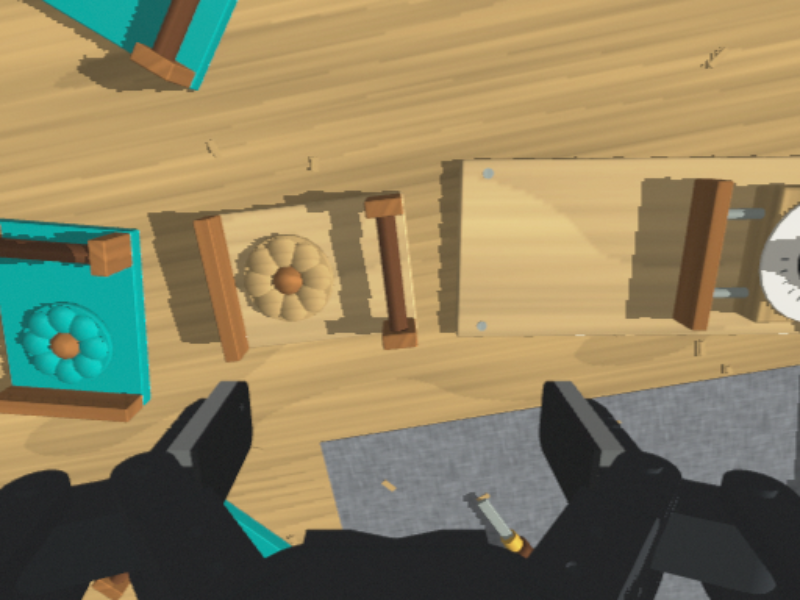

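```bash
python3 - <<'E'
from h import *
k=1.5625
def P(u,v,z): return ray("w5",(u/k,v/k),z)
ang=lambda a,b:np.degrees(np.arctan2(b[1]-a[1],b[0]-a[0])).round(2)
b0,b1=P(388,215,39),P(402,322,39);print("bar",b0,b1,(b0+b1)/2,ang(b0,b1),np.linalg.norm(b1-b0))
l0,l1=P(402,193,14),P(416,345,14);print("lead",l0,l1,(l0+l1)/2,ang(l0,l1),np.linalg.norm(l0-l1))
t0,t1=P(194,220,40),P(228,362,40);print("batten outer top",t0,t1,(t0+t1)/2,ang(t0,t1),np.linalg.norm(t0-t1))
f0,f1=P(463,160,12),P(459,335,12);print("front",f0,f1,(f0+f1)/2,ang(f0,f1),np.linalg.norm(f0-f1))
print("jig long",ang(f0,P(760,157,12)),ang(f1,P(690,333,12)))
s0,s1=P(694,180,41),P(676,325,41);print("stop",s0,s1,(s0+s1)/2,ang(s0,s1))
c=np.array([524,111.6,0])
yaw=np.radians(-10.3);R=np.array([[np.cos(yaw),-np.sin(yaw)],[np.sin(yaw),np.cos(yaw)]])
for n,p in dict(bar=(b0+b1)/2,lead=(l0+l1)/2,front=(f0+f1)/2,stop=(s0+s1)/2).items(): print(n,(R.T@(p-c)[:2]+[0,107]).round(1))
np.savez("pics/scene0.npz",**np.load("pics/c1.npz"))
for a,b in (((384,207),(190,98)),((400,335),(150,190)),((388,215),(185,115)),((402,322),(155,182))): print(tri([("w5",(a[0]/k,a[1]/k)),("scene0",(200+b[0]/4,150+b[1]/4))]))
E
```

```text
bar [ 437.7258724  -194.68005739   39.        ] [ 518.29465465 -199.25048771   39.        ] [ 478.01026353 -196.96527255   39.        ] -3.25 80.69831167374836
lead [ 426.5448694  -182.31567544   14.        ] [ 548.73144542 -192.84355682   14.        ] [ 487.63815741 -187.57961613   14.        ] -4.92 122.6392907905984
batten outer top [ 416.0599987  -330.17107683   40.        ] [ 525.70308282 -336.85974937   40.        ] [ 470.88154076 -333.5154131    40.        ] -3.49 109.84691272896237
front [ 411.4192819  -133.83941908   12.        ] [ 547.27374011 -156.84078959   12.        ] [ 479.346511   -145.34010434   12.        ] -9.61 137.78786906406236
jig long 80.04 80.06
stop [452.33901079  16.69690978  41.        ] [557.23294302   2.24179951  41.        ] [504.7859769    9.46935464  41.        ] -7.85
bar [   9.9 -204.8]
lead [  17.7 -193.9]
front [   2.  -153.8]
stop [-0.6  3.1]
(array([ 431.01885049, -195.35460147,   43.97623236]), array([-0.78,  0.35,  0.85,  0.06]))
(array([ 527.75957896, -201.64864026,   39.90266538]), array([-0.85,  0.34,  0.91,  0.14]))
(array([ 439.13485087, -195.98499941,   29.01030914]), array([ 0.86, -0.39, -0.94, -0.07]))
(array([ 518.36195883, -199.28194507,   38.82188678]), array([ 0.02, -0.01, -0.02, -0.  ]))
```

```bash
python3 - <<'E'
from h import *
delta([478.8,-197.7,24],[180,0,176.4])
E
```

```text
shift tool [-11.8  -3.  220.4] rotvec [-0.04  0.02 -6.56]
```

```bash
python3 -m crank '0 0 -6.5 -11.8 -3 50 0.55;0 0 0 0 0 50 0.55;0 0 0 0 0 50 0.55;0 0 0 0 0 0 0.55'
python3 - <<'E'
from h import *
i=shot("wrist","w6");cv2.imwrite("pics/w6b.png",cv2.resize(i[:,:,::-1],(800,600)))
E
```

```text
time: 8.93
tool_pos: [476.8, -194.0, 91.3]
tool_rot: [179.8, -0.4, 176.7]
force: [-0.3, 0.7, -0.2]
gripper_width: 46.8
```

View pics/w6b.png

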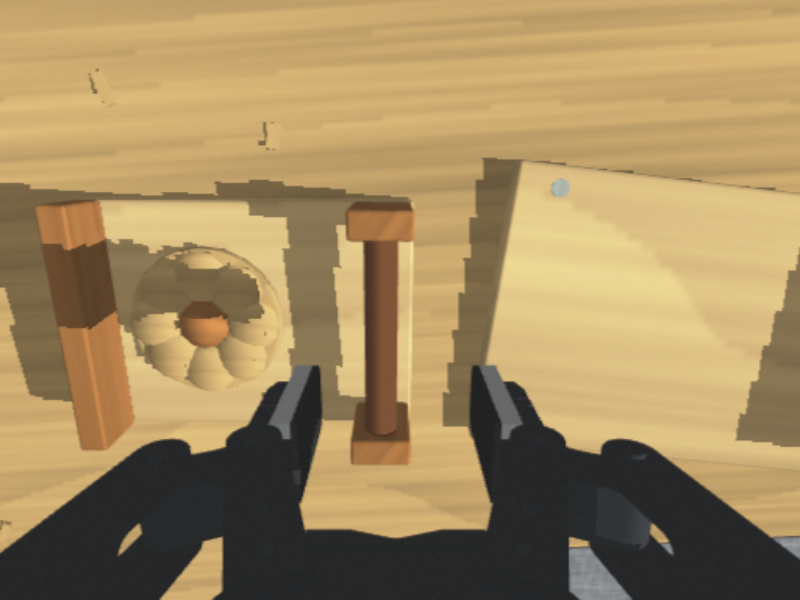

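```bash
python3 - <<'E'
from h import *
k=1.5625
q=lambda n,a:(n,(a[0]/k,a[1]/k))
A=tri([q("w5",(387,217)),q("w6",(381,241))]);B=tri([q("w5",(402,320)),q("w6",(384,431))]);print(A,B)
for z in (39,):
  a=ray(*q("w6",(381,241)),z);b=ray(*q("w6",(384,431)),z);print(a,b,(a+b)/2,np.degrees(np.arctan2(b[1]-a[1],b[0]-a[0])))
m=(a+b)/2
delta([m[0],m[1],24],[180,0,176.4])
E
```

```text
(array([ 440.78817643, -196.80788926,   24.83453909]), array([ 0.55, -0.18, -0.57,  0.12])) (array([ 506.06313535, -198.47057592,   69.87296054]), array([ 1.07, -0.17, -1.08,  0.05]))
[ 438.51455114 -196.87897025   39.        ] [ 524.76855847 -201.37081662   39.        ] [ 481.6415548  -199.12489343   39.        ] -2.981096966101356
shift tool [-3.6 -4.4 69.6] rotvec [ 0.1  -0.18  0.23]
```

```bash
python3 -m crank '0 0 0 -2 -2.5 30 0.55;0 0 0 0 0 0 0.55'; python3 - <<'E'
from h import *
delta([481.6,-199.1,24],[180,0,176.6])
E
```

```text
time: 9.22
tool_pos: [481.2, -198.5, 65.1]
tool_rot: [180.0, 0.0, 176.5]
force: [-0.2, 0.3, 0.6]
gripper_width: 46.6
shift tool [-0.4 -0.6 41.1] rotvec [ 0.    0.   -0.07]
```

```bash
python3 -m crank '0 0 0 0 -0.6 25 0.55;0 0 0 0 0 16 0.55;0 0 0 0 0 0 0;0 0 0 0 0 0 0;0 0 0 0 0 0 0;0 0 0 0 0 0 0'
```

```text
time: 9.98
tool_pos: [481.9, -199.7, 25.3]
tool_rot: [-179.9, 0.2, 176.5]
force: [-0.4, 0.6, 5.5]
gripper_width: 12.1
```

```bash
python3 -m crank '0 0 0 0 0 -8 0;0 0 0 0 0 -8 0;0 0 0 0 0 -7 0;0 0 0 0 0 0 0'; python3 - <<'E'
from h import *
plan([498.1,-34,47.5],[180,0,169.8],16)
i=shot("side","s2");a=i[200:260,200:320,::-1];cv2.imwrite("pics/s2c.png",cv2.resize(i[120:270,180:380,::-1],None,fx=4,fy=4))
E
```

```text
time: 10.48
tool_pos: [481.1, -199.5, 47.0]
tool_rot: [-180.0, 0.1, 176.5]
force: [0.5, 0.0, -5.7]
gripper_width: 11.7
[-0.   0.   0.4] [-0.4 10.4 -0. ]
[-0.   0.   0.4] [-0.3 10.4 -0. ]
[-0.   0.   0.4] [-0.3 10.4 -0. ]
[-0.   0.   0.4] [-0.2 10.4 -0. ]
[-0.   0.   0.4] [-0.1 10.4 -0. ]
[-0.   0.   0.4] [-0.  10.4 -0. ]
[-0.   0.   0.4] [ 0.  10.4 -0. ]
[-0.   0.   0.4] [ 0.1 10.4 -0. ]
[-0.   0.   0.4] [ 0.2 10.4 -0. ]
[-0.   0.   0.4] [ 0.3 10.4 -0. ]
[-0.   0.   0.4] [ 0.3 10.4 -0. ]
[-0.   0.   0.4] [ 0.4 10.4 -0. ]
[-0.   0.   0.4] [ 0.5 10.4 -0. ]
[-0.   0.   0.4] [ 0.6 10.4 -0. ]
[-0.   0.   0.4] [ 0.6 10.4 -0. ]
[-0.   0.   0.4] [ 0.7 10.4 -0. ]
```

View pics/s2c.png

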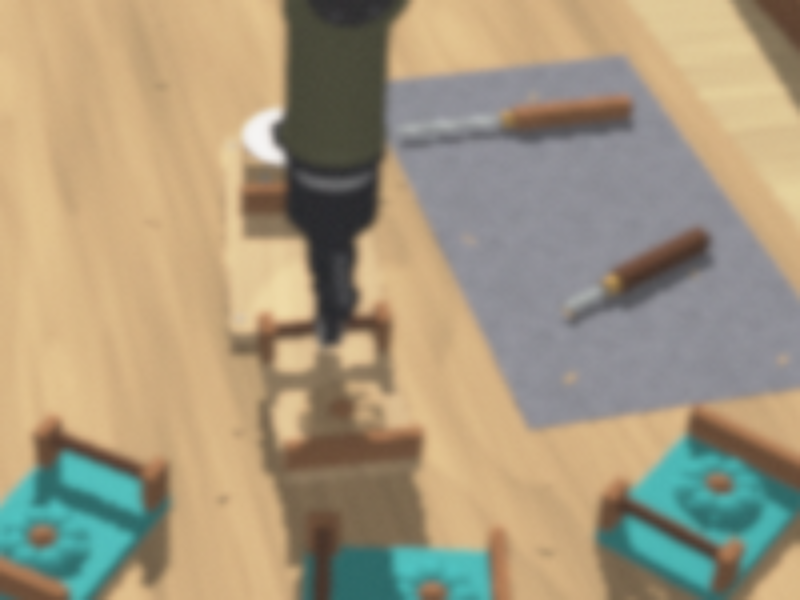

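The bar is gripped and the leading edge raised (bar at about (325,325) in the crop, batten on the bench at (350,445)). Dragging on.

```bash
python3 -m crank '0 0 0.8 -0.5 10.4 0 0;0 0 0.8 -0.4 10.4 0 0;0 0 0.8 -0.2 10.4 0 0;0 0 0.8 -0.1 10.4 0 0;0 0 0.8 0 10.4 0 0;0 0 0.8 0 10.4 0 0;0 0 0.8 0.1 10.4 0 0;0 0 0.8 0.2 10.4 0 0'
```

```text
time: 11.52
tool_pos: [491.0, -116.1, 46.3]
tool_rot: [-180.0, 0.0, 170.0]
force: [0.3, 0.0, -5.0]
gripper_width: 11.7
```

```bash
python3 -m crank '0 0 0.2 0.9 10.2 0 0;0 0 0 0.9 10.2 0 0;0 0 0 0.9 10.2 0 0;0 0 0 0.9 10.2 0 0;0 0 0 0.9 10.2 0 0;0 0 0 0.9 10.2 0 0;0 0 0 0.9 10.2 0 0;0 0 0 0.9 10.2 0 0'
python3 - <<'E'
from h import *
i=shot("wrist","w7");cv2.imwrite("pics/w7b.png",cv2.resize(i[:,:,::-1],(800,600)))
i=shot("side","s3");cv2.imwrite("pics/s3c.png",cv2.resize(i[120:270,180:380,::-1],None,fx=4,fy=4))
E
```

```text
time: 12.52
tool_pos: [498.2, -34.5, 46.3]
tool_rot: [-180.0, 0.0, 169.9]
force: [-0.1, -0.1, -5.7]
gripper_width: 11.8
```

View pics/w7b.png

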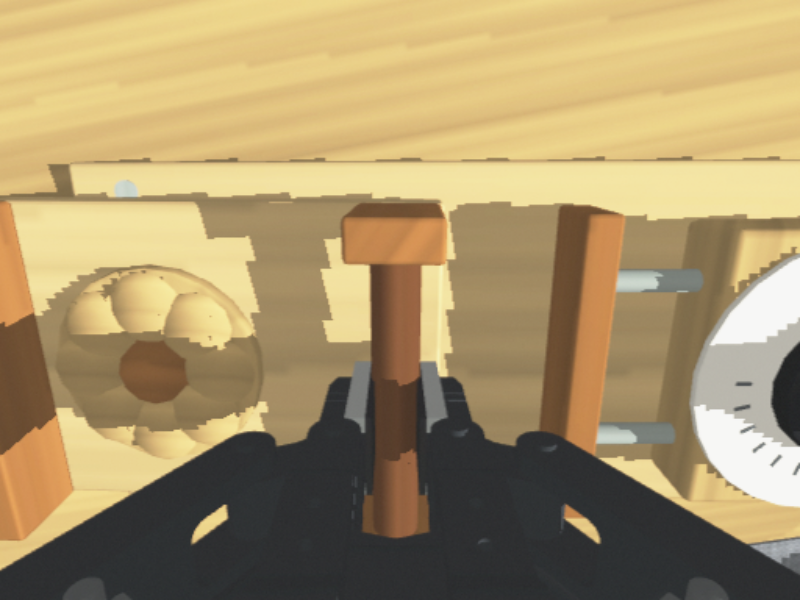

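View pics/s3c.png

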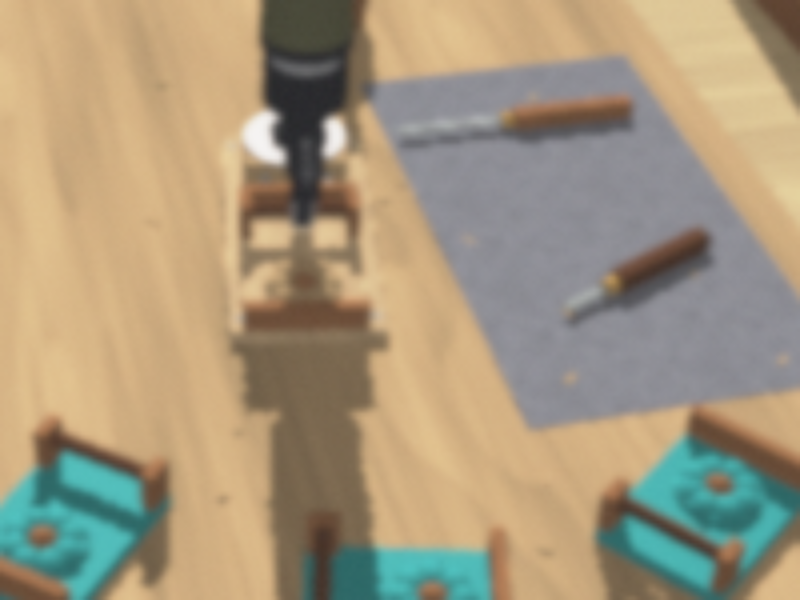

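```bash
python3 -m crank '0 0 0 0 0 4 0;0 0 0 0 0 4 0;0 0 0 0 0 1 0;0 0 0 0 0 0 0;0 0 0 0 0 0 0.35;0 0 0 0 0 0 0.35;0 0 0 0 0 0 0.35'
```

```text
time: 13.5
tool_pos: [498.1, -35.5, 37.4]
tool_rot: [-180.0, 0.0, 169.9]
force: [0.3, 0.4, -0.3]
gripper_width: 29.7
```

```bash
python3 -m crank '0 0 0 0 0 -30 0.35;0 0 0 0 0 -45 0.35;0 0 0 0 0 0 0.35'; python3 - <<'E'
from h import *
i=shot("wrist","w8");cv2.imwrite("pics/w8b.png",cv2.resize(i[:,:,::-1],(800,600)))
print(r.get_obs()["joint_positions"].round(1))
plan([468.6,-198.4,120],[180,0,79.8],9)
E
```

```text
time: 13.88
tool_pos: [500.1, -35.3, 115.1]
tool_rot: [180.0, 0.3, 169.9]
force: [0.2, 0.1, 0.2]
gripper_width: 29.5
[ 12.3  26.3 -15.8 113.8  10.6  41.1  69.9]
[ 0.  0. 10.] [  0.1 -18.4  -0.7]
[ 0.  0. 10.] [ -3.1 -18.2  -0.7]
[ 0.  0. 10.] [ -6.2 -17.4  -0.7]
[ 0.  0. 10.] [ -9.1 -16.   -0.7]
[ 0.  0. 10.] [-11.7 -14.2  -0.7]
[ 0.  0. 10.] [-14.  -11.9  -0.7]
[ 0.  0. 10.] [-15.9  -9.3  -0.7]
[ 0.  0. 10.] [-17.3  -6.4  -0.7]
[ 0.  0. 10.] [-18.1  -3.3  -0.7]
```

View pics/w8b.png

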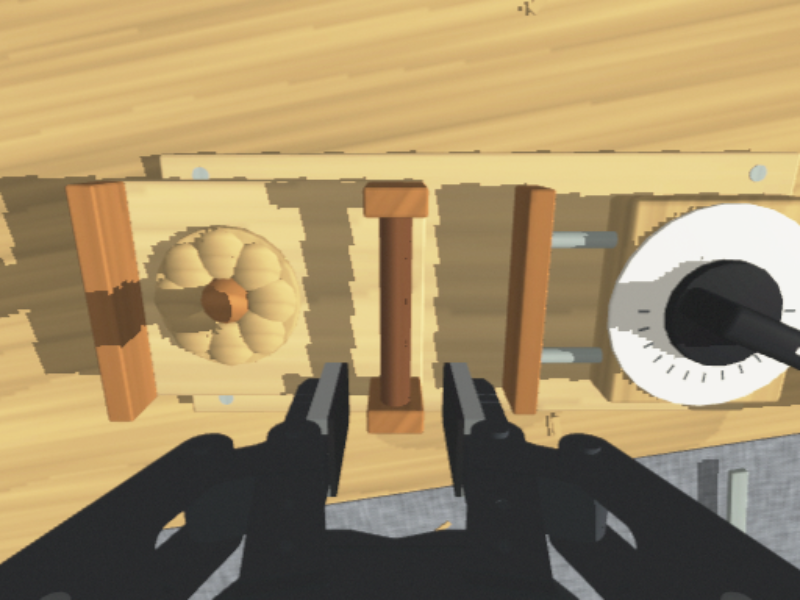

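```bash
python3 - <<'E'
from h import *
k=1.5625
yaw=np.radians(-10.15);R=np.array([[np.cos(yaw),-np.sin(yaw)],[np.sin(yaw),np.cos(yaw)]]);o=np.array([505.4,6.3])
def J(n,u,v,z): return (R.T@(ray(n,(u/k,v/k),z)[:2]-o)).round(1)
for n,a in dict(leadU=(436,184,26),leadD=(427,300,26),barU=(396,218,51),barD=(397,403,51),stopbU=(515,186,12),stopbD=(505,411,12),stoptU=(532,186,41),stoptD=(519,412,41),dialL=(608,305,43),rearU=(68,186,52),rearD=(107,419,52)).items(): print(n,J("w8",*a))
a=cv2.imread("pics/w8.png");cv2.imwrite("pics/w8c.png",cv2.resize(a[100:275,220:400],None,fx=3.4,fy=3.4,interpolation=cv2.INTER_CUBIC))
E
```

```text
leadU [-55.3 -22.5]
leadD [  0.7 -25.7]
barU [-43.  -41.1]
barD [ 43.8 -40.7]
stopbU [-53.3  17.3]
stopbD [70.5 20.3]
stoptU [-55.4  17.7]
stoptD [54.4 20. ]
dialL [-2.  56.4]
rearU [ -56.4 -175.5]
rearD [  51.5 -178.1]
```

View pics/w8c.png

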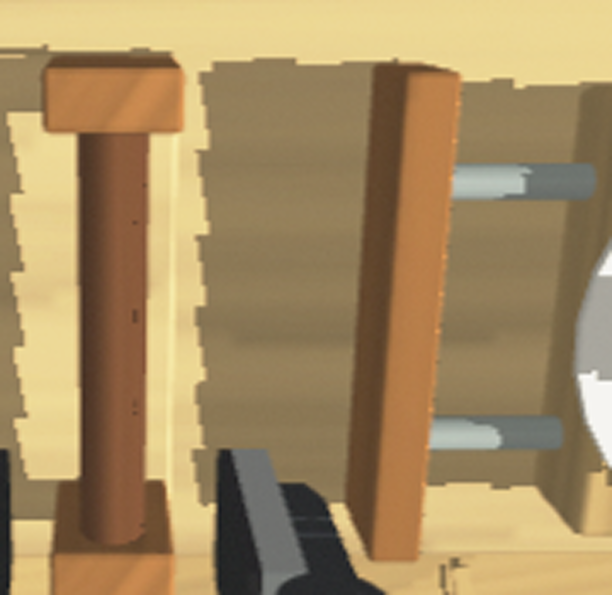

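```bash
python3 - <<'E'
from h import *
k=1.5625
yaw=np.radians(-10.15);R=np.array([[np.cos(yaw),-np.sin(yaw)],[np.sin(yaw),np.cos(yaw)]]);o=np.array([505.4,6.3])
def J(n,u,v,z): return (R.T@(ray(n,(u/k,v/k),z)[:2]-o)).round(1)
print(J("w5",694,180,12),J("w5",676,325,12))
E
python3 -m crank '0 0 10 0 -18.4 -1 0.6;0 0 10 -3 -18.2 -1 0.6;0 0 10 -6.2 -17.4 -1 0.6;0 0 10 -9.1 -16 -1 0.6;0 0 10 -11.7 -14.2 -1 0.6;0 0 10 -14 -12 -1 0.6;0 0 10 -16 -9.3 -1 0.6;0 0 10 -17.3 -6.4 0 0.6'; python3 -m crank '0 0 10 -18 -3.3 0 0.6;0 0 0 0 0 0 0.6';python3 - <<'E'
from h import *
delta([468.6,-198.4,28],[180,0,79.8])
i=shot("wrist","w9");cv2.imwrite("pics/w9b.png",cv2.resize(i[:,:,::-1],(800,600)))
print(r.get_obs()["joint_positions"].round(1))
E
```

```text
[-52.4  18. ] [62.3 22.6]
time: 14.92
tool_pos: [470.3, -180.7, 118.1]
tool_rot: [-179.9, 0.0, 89.5]
force: [-0.8, 0.0, 0.3]
gripper_width: 51.1
time: 15.18
tool_pos: [466.8, -199.2, 118.2]
tool_rot: [-179.9, 0.1, 79.8]
force: [-0.2, -0.2, -0.3]
gripper_width: 51.2
shift tool [ 1.3  1.8 90.2] rotvec [-0.12  0.07  0.01]
[ 13.1  26.5  10.2 112.4  -6.7  41.8  17.3]
```

View pics/w9b.png

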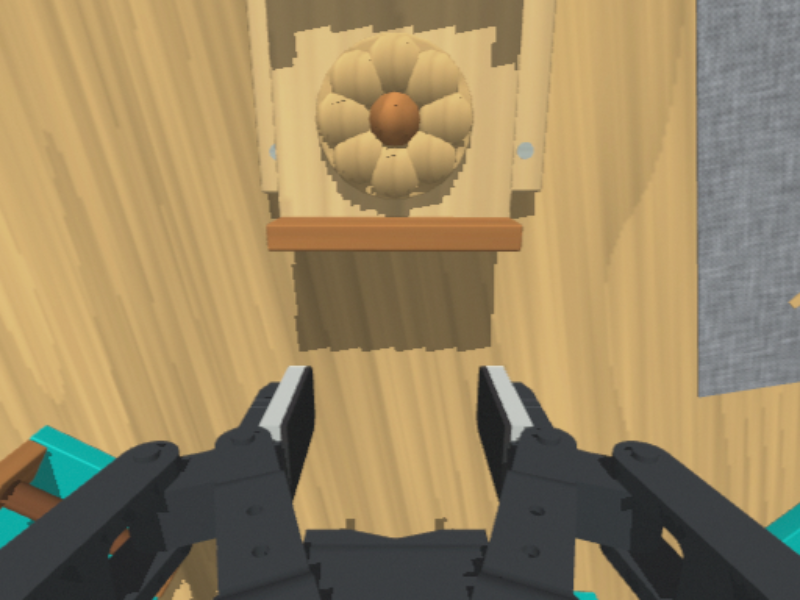

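```bash
python3 -m crank '0 0 0 1.3 1.5 45 0.6;0 0 0 0 0 45 0.6;0 0 0 0 0 0 0.6;0 0 0 7 0 0 0.6;0 0 0 7 0 0 0.6;0 0 0 5 0 0 0.6;0 0 0 5 0 0 0.6;0 0 0 5 0 0 0.6'; python3 -m crank '0 0 0 5 0 0 0.6;0 0 0 5 0 0 0.6;0 0 0 5 0 0 0.6;0 0 0 5 0 0 0.6;0 0 0 0 0 0 0.6';python3 - <<'E'
from h import *
i=shot("wrist","w10");cv2.imwrite("pics/w10b.png",cv2.resize(i[:,:,::-1],(800,600)))
E
```

```text
time: 16.23
tool_pos: [475.5, -170.9, 30.8]
tool_rot: [179.8, 0.2, 79.8]
force: [-1.2, -8.0, 5.4]
gripper_width: 50.9
time: 16.85
tool_pos: [479.2, -150.5, 30.7]
tool_rot: [179.8, 0.1, 79.8]
force: [-0.5, -5.6, 4.1]
gripper_width: 51.2
```

View pics/w10b.png

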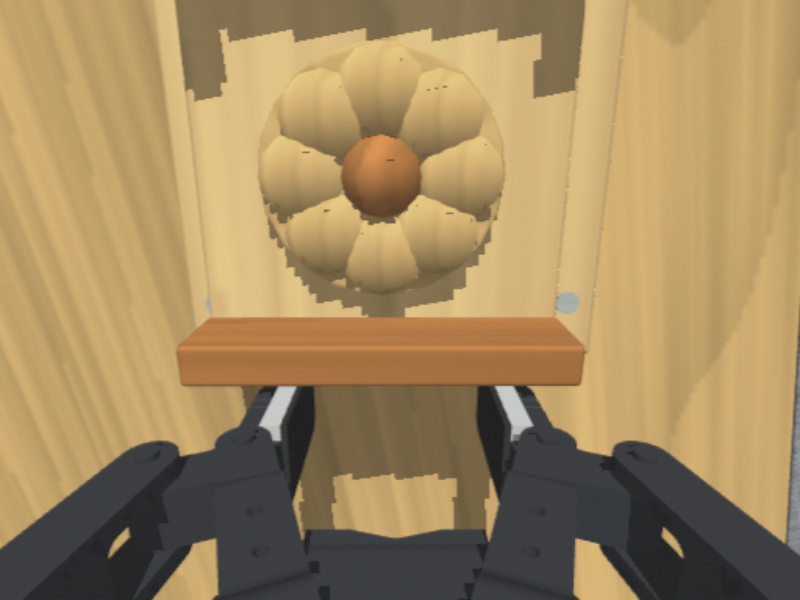

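```bash
python3 -m crank '0 0 0 3 0 0 0.6;0 0 0 3 0 0 0.6;0 0 0 2 0 0 0.6;0 0 0 2 0 0 0.6;0 0 0 0 0 0 0.6';python3 - <<'E'
from h import *
i=shot("side","s4");cv2.imwrite("pics/s4c.png",cv2.resize(i[135:235,215:315,::-1],None,fx=6,fy=6,interpolation=cv2.INTER_CUBIC))
i=shot("scene","c4");cv2.imwrite("pics/c4c.png",cv2.resize(i[160:250,240:360,::-1],None,fx=6,fy=6,interpolation=cv2.INTER_CUBIC))
E
```

```text
time: 17.52
tool_pos: [480.8, -141.1, 30.6]
tool_rot: [179.8, 0.1, 79.8]
force: [-0.2, -6.6, 4.6]
gripper_width: 51.3
```

View pics/s4c.png

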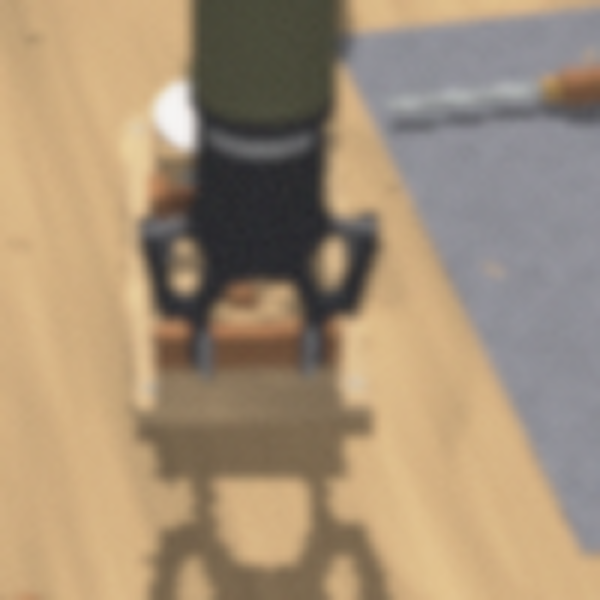

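View pics/c4c.png

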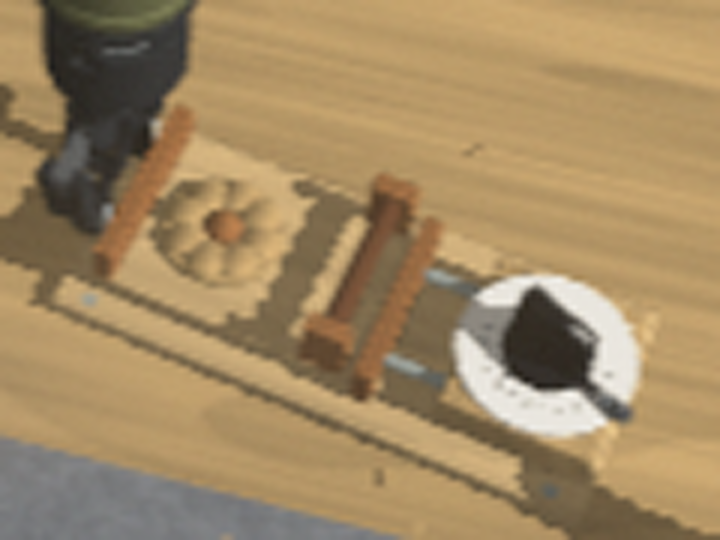

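```bash
python3 -m crank '0 0 0 1 0 0 0.6;0 0 0 1 0 0 0.6;0 0 0 1 0 0 0.6;0 0 0 0 0 0 0.6'; python3 -m crank '0 0 0 1 0 0 0.6;0 0 0 0 0 0 0.6'
```

```text
time: 18.12
tool_pos: [481.3, -138.3, 30.6]
tool_rot: [179.8, 0.1, 79.8]
force: [-1.7, -7.2, 5.1]
gripper_width: 51.3
time: 18.38
tool_pos: [481.4, -137.4, 30.6]
tool_rot: [179.8, 0.1, 79.8]
force: [-1.8, -7.8, 5.6]
gripper_width: 51.6
```

```bash
python3 -m crank '0 0 0 0.8 0 0 0.6;0 0 0 0 0 0 0.6';  python3 -m crank '0 0 0 0 0 0 0.6'
```

```text
time: 18.62
tool_pos: [481.6, -136.7, 30.6]
tool_rot: [179.8, 0.1, 79.8]
force: [-1.1, -8.4, 5.1]
gripper_width: 51.2
time: 18.75
tool_pos: [481.6, -136.7, 30.6]
tool_rot: [179.8, 0.1, 79.8]
force: [-0.4, -8.1, 4.8]
gripper_width: 51.1
```

```bash
python3 - <<'E'
from h import *
i=shot("scene","c5");cv2.imwrite("pics/c5c.png",cv2.resize(i[185:235,275:345,::-1],None,fx=11,fy=11,interpolation=cv2.INTER_CUBIC))
E
```

```text
(no output)
```

View pics/c5c.png

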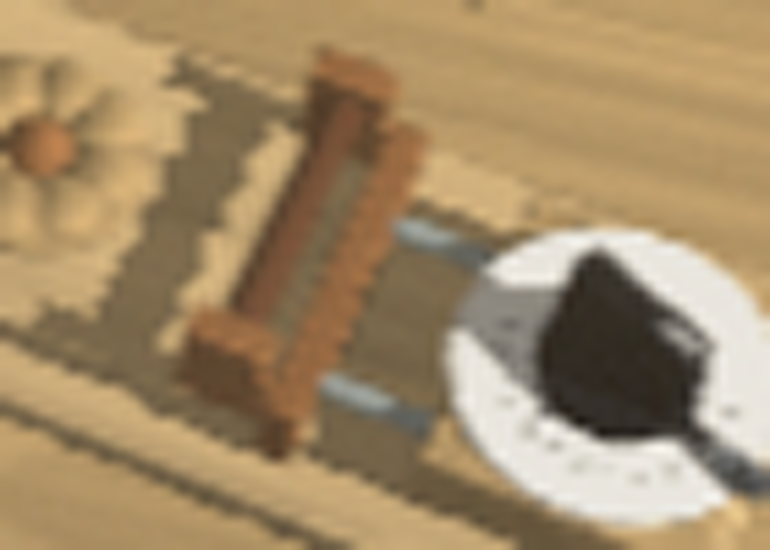

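```bash
python3 -m crank '0 0 0 0.7 0 0 0.6;0 0 0 0 0 0 0.6'
```

```text
time: 19.05
tool_pos: [481.6, -136.7, 30.6]
tool_rot: [179.8, 0.2, 79.8]
force: [-1.4, -10.0, 5.4]
gripper_width: 51.3
```

```bash
python3 -m crank '0 0 0 0.7 0 0 0.6;0 0 0 0 0 0 0.6'
```

```text
time: 19.3
tool_pos: [481.6, -136.6, 30.6]
tool_rot: [179.8, 0.2, 79.7]
force: [-1.8, -10.8, 5.7]
gripper_width: 51.1
```

The arm stopped advancing while the force rose from 8 to 11 N, so the board is against the stop. Backing off and checking.

```bash
python3 -m crank '0 0 0 -5 0 0 0.6;0 0 0 -15 0 0 0.6;0 0 0 -15 0 0 0.6;0 0 0 0 0 -45 0.6;0 0 0 0 0 -45 0.6;0 0 0 0 0 -45 0.6;0 0 0 30 0 -45 0.6;0 0 0 50 0 -20 0.6'; python3 -m crank '0 0 0 50 0 0 0.6;0 0 0 50 0 0 0.6;0 0 0 0 0 0 0.6'; python3 - <<'E'
from h import *
i=shot("wrist","w11");cv2.imwrite("pics/w11b.png",cv2.resize(i[:,:,::-1],(800,600)))
E
```

```text
time: 20.3
tool_pos: [489.6, -90.7, 232.0]
tool_rot: [179.8, 0.0, 79.6]
force: [0.6, 1.1, 0.4]
gripper_width: 50.8
time: 20.68
tool_pos: [506.8, 13.7, 229.1]
tool_rot: [-180.0, -0.1, 80.3]
force: [-0.6, -0.1, -0.6]
gripper_width: 50.9
```

View pics/w11b.png

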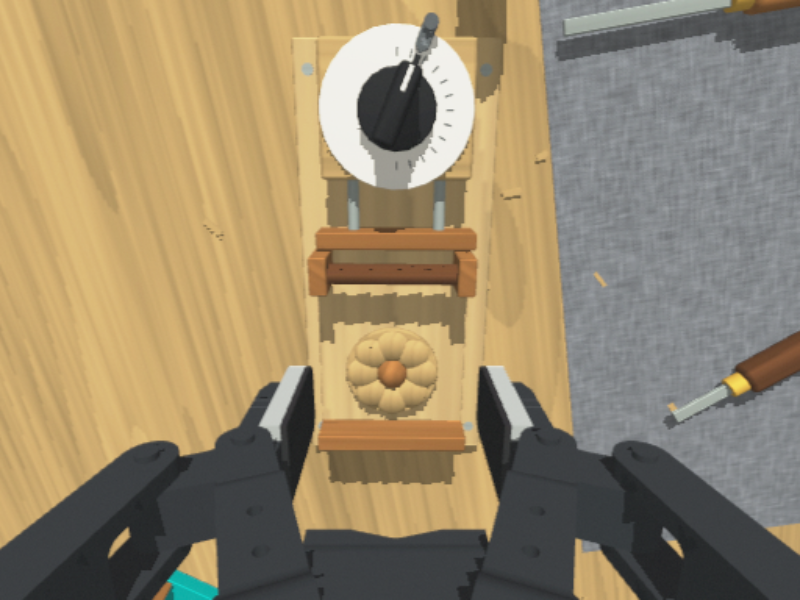

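```bash
python3 - <<'E'
from h import *
a=cv2.imread("pics/w11.png");cv2.imwrite("pics/w11c.png",cv2.resize(a[0:200,180:330],None,fx=3,fy=3,interpolation=cv2.INTER_CUBIC)[:600])
cv2.imwrite("pics/w11d.png",cv2.resize(a[135:200,185:320],None,fx=5.9,fy=5.9,interpolation=cv2.INTER_CUBIC))
k=1.5625
yaw=np.radians(-10.15);R=np.array([[np.cos(yaw),-np.sin(yaw)],[np.sin(yaw),np.cos(yaw)]]);o=np.array([505.4,6.3])
def J(u,v,z): return (R.T@(ray("w11",(u/k,v/k),z)[:2]-o)).round(1)
print("bar",J(328,272,51),J(458,272,51),"stop top front",J(316,248,41),J(476,248,41),"batten rear",J(320,450,52),J(464,449,52))
E
```

```text
bar [-44.8   3.1] [42.6  3.6] stop top front [-53.8  17.5] [55.5 18.2] batten rear [ -55.2 -133.6] [  52.7 -132.1]
```

View pics/w11c.png

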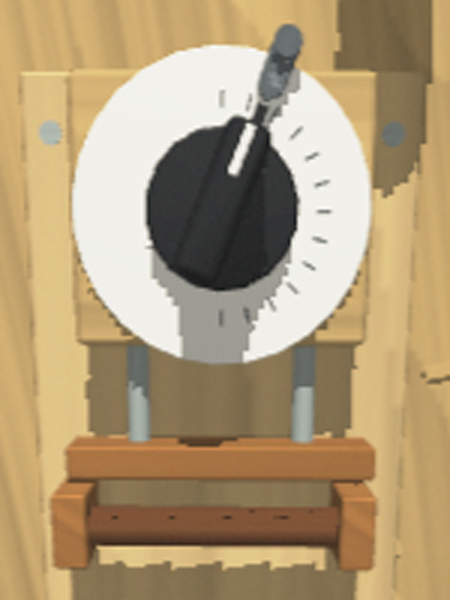

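View pics/w11d.png

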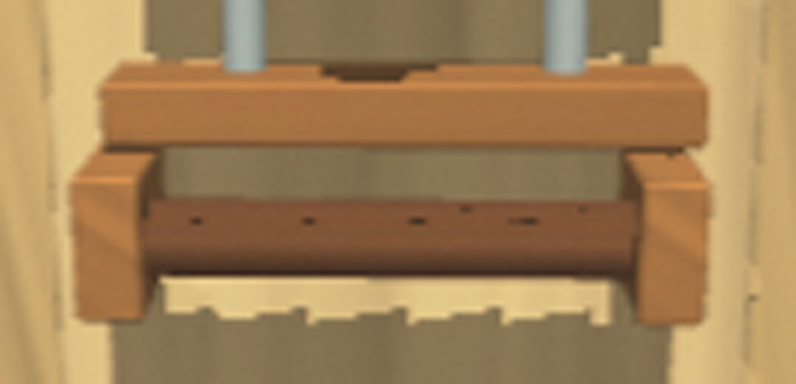

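Pointer tip meets the tab tip (at about (263,110) in the crop). The board is flat, square and centred, with its lead at y≈17.2–17.3 and the stop face at ≈18 in the jig frame. Handing in.

```bash
python3 - <<'E'
from bench import order,r
print(order.close_job(), r.get_obs()["time"])
E
```

```text
the job is handed in; nothing more can be done
the job is handed in; nothing more can be done
```

The job is handed in at about 21 s of the 69 s allowed. My last checks found the knob set and the board flat against the stop, but no verdict is reported.

**What I did**
- I gripped the knob's bar and turned it about 106° counter-clockwise until the pointer met the steel tab.
- I took the board by its bar, lifted the leading edge about 22 mm and drew it over the step. On the way I turned it about 6.5° to square it with the jig.
- I laid it down about 45 mm short of the stop and let go. I then pushed the batten with both fingers until the board stopped moving, at a push of about 11 N including sliding friction.
- I backed the gripper off and clear of everything.

**Last checks, from the final wrist picture**
- **Pointer:** it lines up with the tab to within 1–2°.
- **Leading edge:** it is about 1 mm from the stop face, measured from the bar and from the batten.
- **Square and centred:** square within about 1° and centred within about 2 mm.
- **Lying flat:** judged from the picture; I did not measure the tilt.
- **Bystanders:** I never took the arm near the mallet, gouge or knife. The knife and part of the gouge show in the final picture; I did not re-measure any of the three.

**Disagreements**
- The turn from pointer to tab measured about 1.85 rad, more than the 0.5 to 1.45 rad stated. I followed the pictures.
- My first reading of the stop face was off by about 15 mm (3 mm instead of 18 mm in the jig frame). I had taken its lower front edge for the upper one, and corrected it before pushing.

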